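# Power up the key-cutting machine

## Robot

A 7-joint arm with a two-finger parallel gripper is mounted at the origin on the work surface. World frame = base frame: x ahead of the robot, y to its left, z up, the work surface at z = 0. Lengths are in m, angles in rad, forces in N, time in s.
With the tool pointing down it reaches from about 0.4 to 0.9 m from the base axis. Payload 5.5 kg.
Tool frame: the origin (TCP) lies between the finger pads; the fingertips stand 14 mm ahead of it and the grasp point (between the pads) lies 5 mm behind it; z points along the fingers, y is the line along which they close (so a half turn about z gives the same grasp; the last joint's range is limited). The gripper opens to 85 mm and grips with 20 to 120 N. Pads are 22 mm wide; open, the fingers measure 114 mm over their backs; the gripper's body (76 mm by 85 mm) begins 54 mm behind the grasp point. The pads swing forward as they close: fully open they stand 13 mm farther back than shut.
Start: joints at [-1.057, 0.501, -0.427, 1.55, 0.221, 1.138, -0.21], TCP at [0.161, 0.63, 0.245] pointing down, gripper open.
Joint ranges: [-2.88, 2.88], [-0.31, 2.03], [-1.54, 1.56], [0.2, 2.42], [-1.41, 4.55], [0.19, 2.02], [-2.57, 2.57]. Speed limits (rad/s): [2.57, 2.57, 3.14, 3.14, 3.14, 3.14, 3.14].

## Interface

Orientations are given as a 3x3 rotation matrix whose columns are the frame's x, y, z axes.
In Python, from workcell import env, optics gives the robot as it stands.
- The arm moves only by the tool jog_arm, never from a script. Its argument "plan" is text: rows parted by semicolons, each of 7 numbers parted by spaces: the turn, a rotation vector about the tool's x, y, z as a fraction of full scale, then the shift along the tool's x, y, z as a fraction of full scale, then the opening, from -1 (shut) to 1 (fully open). In form: wx wy wz x y z fingers; .... A call has 1 to 20 rows; each row shifts and turns the commanded pose from where the row before left it, along the tool's axes as they then stand; what a row does not reach is not made up. Full scale, the value 1, is 0.5 m for a shift and 45 degrees for a turn. A row lasts 1/12 s, in which the tool goes at most 41.7 mm and 7.16 degrees, less where a joint would pass 70% of its speed; a pose out of reach is approached as far as the arm can. A call with a number of a shift or a turn outside -1 to 1 is refused whole. A call with a gripper value outside its range is refused whole. The fingers move at their own pace and stop on an object; "newtons" is the grip in N (left out, the last holds). Time passes only in rows, so rows that do not move let the fingers close. It gives the time, the measured TCP pose, the force, the opening and the grip force at its end, in the units of the state.
- env.observe(): the state, without advancing time (a new reading comes with each control period).
- optics.read_camera(name): name is "scene" or "side" or "wrist"; returns the picture (420x560x3 uint8, blue, green, red); there is no depth.
- optics.get_calibration(name): a dict with "intrinsics" (3x3 intrinsics, pixels), "R" (3x3) and "t" (3): a world point X has camera coordinates R X + t; the wrist camera has in their place "hand_eye" (4x4, takes a point from camera to tool coordinates, whose origin is the TCP and whose axes are the flange's). Camera axes: x right, y down, z forward; pixel columns grow to the right and rows downward; lengths in m; the calibration is good to about 2 mm. The wrist camera is an equidistant fisheye: a pixel r from the principal point sees the ray r / f radians off the axis. A picture is of the moment at which its call begins: read the wrist's pose just before it. get_calibration takes no time and is no camera call.
- env.finish_job(): hands the job in; it is judged then, once.
The state is a dict: "t": time; "qpos": joint angles; "qvel": joint speeds; "joint_torque": joint torques, N m; "eef_pos": TCP position; "tool_rot": TCP orientation; "wrist_force": force on the tool from outside, world axes, zero at the start; "moment": the same for the moment, N m; "opening": finger opening in m; "gripper_force": force on a finger pad.
Only numpy, scipy, OpenCV 4.12 (cv2) and the standard library are available. Lean on these libraries where they do the work, as an engineer would, in place of code of your own. Each camera call takes 0.05 s, during which the arm holds its last target. There are 200 camera calls.

## Task

Plug the battery pack, foot first, into the socket on the key-cutting machine's sloping panel until it is fully home, its shoulder down on the socket. Then slide the power switch beside it all the way up the slope to on, let go and move clear. The socket sits a little up or down the slope in its float, so look or feel for where its hole is; leave the oil bottle, the tin and the padlock standing where they are.

Things in the scene. Friction and masses are not known exactly. Their poses are not given: they have to be found in the camera images.
- pack: Battery pack, loose, standing upright on the table: black body 64 (x) x 50 (y) x 60 (z) mm above a narrower grey plug foot 52 (x) x 40 (y) x 45 (z) mm, 105 mm tall in all, about 0.45 kg. The foot's last 5 mm taper by 1.5 mm a side. Origin at the centre of the foot's underside, z up through the pack. It fits either way round (half turn about z).
- bay: Frame of the sloping panel's socket place, fixed to the machine. z points out of the panel, 32 degrees (0.56 rad) from vertical; y uphill along the panel; x level, across it. Origin on the socket block's top face, 8 mm above the panel, at the middle of the block's float. Fully home, the pack's origin is at z = -45 mm here, its z along this z and its x along this x (either way).
- float_mid (a point): Same point as the bay's origin. The grey socket block, 80 (x) x 88 (y) mm, stands anywhere from 10 mm downhill to 10 mm uphill of it along bay y (not measured; it stands stiffly there), at bay x = 0. In the block's middle is one hole, 54 (x) x 42 (y) mm, 50 mm deep along bay -z, mouth bevelled 1 mm: only the plug foot fits, 1 mm play a side.
- machine: Grey key-cutting machine, fixed, turned with the bay: base 270 (x) x 300 (y) mm. Origin on the table under the panel's middle, 55 mm along bay x from the socket's mid place. Its column, with a head 330 mm above the table and a motor on top to 460 mm, stands uphill (+y) of the panel; the head overhangs to 45 mm uphill (level) of the origin, 270 mm above the table.
- switch (a joint): Power switch, a slider: 0 at the downhill end of its track (off), 0.060 m at the uphill end (on), moving along bay +y; stays where it is left, about 2 N friction.
- switch_top (a point): Centre of the top of the switch's black grip, a block 28 (bay x) x 20 (bay y) x 40 (bay z) mm on a dark steel track 40 mm wide, 14 mm high and 110 mm long, along bay y, 118 mm from the bay's origin along bay +x. Moves with the switch.
- oil: White plastic oil bottle, 52 mm diameter, 140 mm tall, standing. Origin at the centre of its underside. Leave alone.
- tin: Plain steel tin can, 68 mm diameter, 100 mm tall, standing. Origin at the centre of its underside. Leave alone.
- padlock: Brass padlock lying flat, 60 x 50 x 24 mm, shackle along its +x to 75 mm from the origin. Origin at the centre of the brass body's underside. Leave alone.
Things that resemble listed ones, but are neither listed nor needed, are in the scene too. What is shaped like the pack but blue or orange is not meant.

How it is judged:
By the outcome, as a careful person would: the job done as asked, in the order asked, and still so for the second after the job is handed in, with the robot touching nothing.
It also fails if it takes over 64 s, if anything falls off the work surface, if the arm or the gripper's body presses on something with over 40 N, if the wrist force passes 120 N, or if a joint passes its speed limit or range.

## Working session

There is one attempt and no reset: what is moved stays moved. The work goes in short steps, Python scripts to look and compute and a tool call to move; the robot and the scene stay as the last step left them, time stands still between calls to the robot, and variables do not carry over. Pictures are saved under pics/ and viewed, at most 10 in all, crops included, and the job is handed in when it is done.

Besides the shell and the picture viewer there is one more tool, called after ">>>" as name(argument=value, ...), one argument or row to a line, values as JSON. jog_arm: Moves the arm, as the interface text tells. Its arguments: {"type":"object","properties":{"plan":{"type":"string"},"newtons":{"type":"number"}},"required":["plan"]}

```bash
ls; mkdir -p pics; python3 - <<'E'
from workcell import env, optics
import cv2,numpy as np
np.set_printoptions(precision=4,suppress=True)
o=env.observe(); print(o)
for n in("scene","side","wrist"):
    cv2.imwrite(f"pics/{n}0.png",optics.read_camera(n)); print(n,optics.get_calibration(n))
E
```

```text
pics
{'t': 0.0, 'qpos': array([-1.0568,  0.5018, -0.4268,  1.5515,  0.2208,  1.1383, -0.2103]), 'qvel': array([ 0.0007, -0.0001, -0.0018,  0.0002,  0.0009,  0.0012,  0.0006]), 'joint_torque': array([  0.0005, -56.9512,  -5.8161, -28.0932,   0.0106,   0.0121,
         0.    ]), 'eef_pos': array([0.1612, 0.629 , 0.2443]), 'tool_rot': array([[-0.9687,  0.2481, -0.0006],
       [ 0.2481,  0.9687, -0.0019],
       [ 0.0001, -0.002 , -1.    ]]), 'wrist_force': array([-0.7187, -0.0779,  0.1235]), 'moment': array([-0.001 , -0.0069,  0.0204]), 'gripper_force': 0.0, 'opening': 0.08541395485395624}
scene {'intrinsics': array([[526.2059,   0.    , 284.4433],
       [  0.    , 526.2059, 213.0101],
       [  0.    ,   0.    ,   1.    ]]), 'R': array([[ 0.8639,  0.5033,  0.0191],
       [ 0.3164, -0.5128, -0.798 ],
       [-0.3919,  0.6954, -0.6023]]), 't': array([-0.4038, -0.1539,  1.5726])}
side {'intrinsics': array([[394.89  ,   0.    , 275.6075],
       [  0.    , 394.89  , 207.7824],
       [  0.    ,   0.    ,   1.    ]]), 'R': array([[-0.2376,  0.9712, -0.0177],
       [ 0.7136,  0.1622, -0.6815],
       [-0.659 , -0.1745, -0.7316]]), 't': array([ 0.2488, -0.2974,  1.2185])}
wrist {'intrinsics': array([[325.1923,   0.    , 286.0241],
       [  0.    , 325.1923, 211.2646],
       [  0.    ,   0.    ,   1.    ]]), 'hand_eye': array([[-0.0002, -0.9544, -0.2984,  0.0754],
       [ 1.    , -0.0001, -0.0001, -0.0001],
       [ 0.0001, -0.2984,  0.9544, -0.1294],
       [ 0.    ,  0.    ,  0.    ,  1.    ]])}
```

View pics/scene0.png

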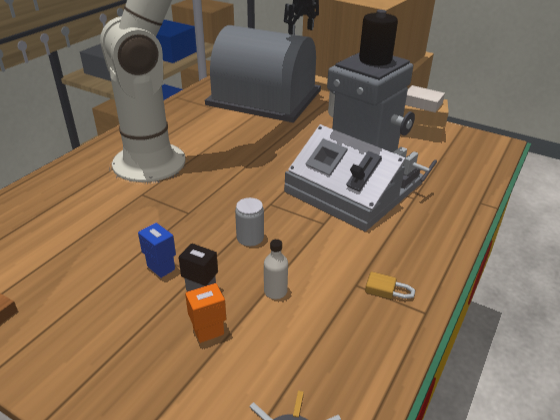

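View pics/side0.png

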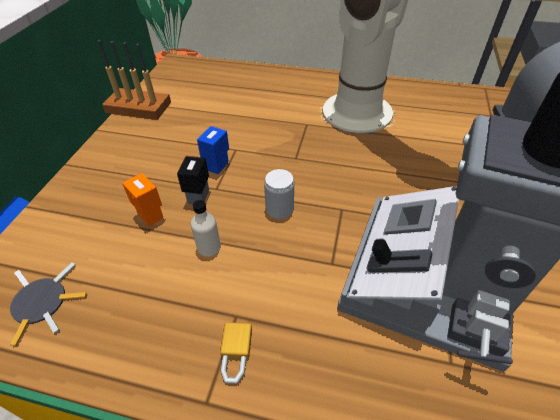

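The scene view shows the black pack at about (198,265), between blue (157,250) and orange (206,312). The socket is at (326,155) and the switch at (358,170). In the side view the pack is at (194,175), the socket at (410,215) and the switch grip at (381,250). I'll enlarge these.

```bash
python3 - <<'E'
import cv2,numpy as np
s=cv2.imread("pics/scene0.png");d=cv2.imread("pics/side0.png")
def c(im,x,y,w,h,k):
    return cv2.resize(im[y:y+h,x:x+w],None,fx=k,fy=k,interpolation=cv2.INTER_CUBIC)
a=np.vstack([np.hstack([c(s,165,235,80,60,5),c(d,160,145,80,60,5)]),np.hstack([c(s,280,115,133,100,3),c(d,340,180,133,100,3)])[:, :798].copy() if 0 else cv2.resize(np.hstack([c(s,280,115,120,90,3),c(d,345,180,120,90,3)]),(800,300))])
cv2.imwrite("pics/crop1.png",a)
E
```

```text
(no output)
```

View pics/crop1.png

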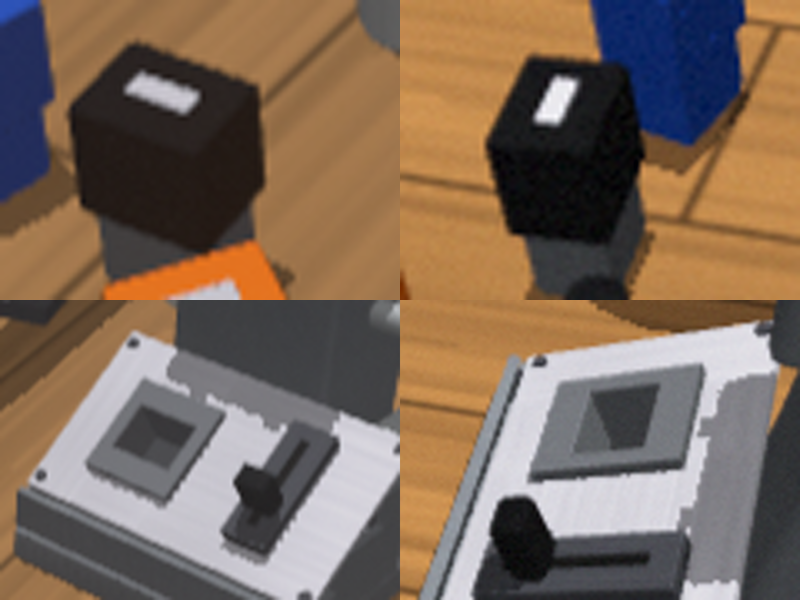

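View pics/wrist0.png

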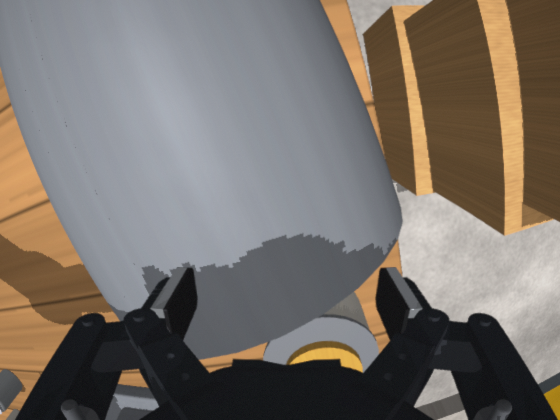

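```bash
cat > h.py <<'E'
import numpy as np,cv2
from scipy.optimize import least_squares
from scipy.spatial.transform import Rotation as Ro
from workcell import env,optics
np.set_printoptions(precision=4,suppress=True)
CAL={n:optics.get_calibration(n) for n in("scene","side","wrist")}
def proj(n,X):
    c=CAL[n];p=(np.atleast_2d(X)@c["R"].T+c["t"])@c["intrinsics"].T
    return p[:,:2]/p[:,2:]
def wrist_proj(X,o):
    c=CAL["wrist"];H=c["hand_eye"];K=c["intrinsics"]
    p=((np.atleast_2d(X)-o["eef_pos"])@o["tool_rot"]-H[:3,3])@H[:3,:3]
    r=np.hypot(p[:,0],p[:,1]);th=np.arctan2(r,p[:,2])
    return K[:2,2]+K[0,0]*(th/r)[:,None]*p[:,:2]
def bayR(yaw): return Ro.from_euler("z",yaw).as_matrix()@Ro.from_euler("x",.5585).as_matrix()
E
cat > fit.py <<'E'
from h import *
a=lambda l:np.array(l,float)
fs=lambda l:a(l)/5+[165,235]; fd=lambda l:(a(l)-[400,0])/5+[160,145]
gs=lambda l:(a(l)-[0,300])*.3+[280,115]; gd=lambda l:(a(l)-[400,300])*.3+[345,180]
S=fs([[70,110],[135,43],[260,88],[80,207],[205,250],[264,187]])
D=fd([[530,58],[630,65],[488,145],[510,232],[607,243],[643,165]])
for w,l in((32,25),(25,32)):
    for y0 in np.arange(0,3.2,.3):
        def r(p):
            P=a([[i*w,j*l,h] for h in(105,45) for i,j in((-1,-1),(-1,1),(1,1),(1,-1))])/1e3
            X=P@Ro.from_euler("z",p[2]).as_matrix().T+[p[0],p[1],0]
            e=[]
            for n,T in(("scene",S),("side",D)):
                q=proj(n,X)
                for k,t in enumerate(T):
                    g=q[:4] if k<3 else q[4:]
                    e+=list(g[np.argmin(((g-t)**2).sum(1))]-t)
            return a(e)
        s=least_squares(r,[.55,-.2,y0],loss="soft_l1") if y0 else None
        if s and (y0==0.3 or s.cost<best-1e-3): best=s.cost;print("pack",w,s.x,s.cost,np.abs(s.fun).max())
sg=a([[-1,1],[1,1],[1,-1],[-1,-1]])
B=np.c_[sg*[40,44],np.zeros(4)]/1e3;H=np.c_[sg*[27,21],np.zeros(4)]/1e3
TS=gs([[143,380],[223,408],[165,495],[88,463],[137,405],[197,435],[113,442]])
TD=gd([[705,365],[690,462],[530,473],[562,382],[662,383],[653,447],[590,393]])
P=np.r_[B,H]
def r(p):
    R=bayR(p[3]);X=P@R.T+p[:3]
    return np.r_[(proj("scene",X)[[0,1,2,3,4,5,7]]-TS).ravel(),(proj("side",X)[[0,1,2,3,4,5,7]]-TD).ravel()]
b=min((least_squares(r,[.7,.2,.1,y]) for y in np.arange(0,6.3,.8)),key=lambda s:s.cost)
print("sock",b.x,b.cost);print(b.fun.reshape(-1,2))
R=bayR(b.x[3])
def g(X): return np.r_[proj("scene",X)[0]-gs([253,472]),proj("side",X)[0]-gd([517,500])]
s=least_squares(g,b.x[:3]);print("grip",s.x,s.fun,"in socket",R.T@(s.x-b.x[:3]))
for n,T in(("scene",gs([[290,420],[340,437],[225,533],[268,545]])),("side",gd([[690,535],[688,570],[483,540],[474,595]]))):
    Q=[]
    for t in T:
        c=CAL[n];d=c["R"].T@np.linalg.solve(c["intrinsics"],[*t,1]);C=-c["R"].T@c["t"]
        z=R[:,2];k=(z@(b.x[:3]+.006*z-C))/(z@d);Q.append(R.T@(C+k*d-b.x[:3]))
    print(np.array(Q))
E
python3 fit.py
```

```text
pack 32 [ 0.4569 -0.3418  0.0693] 13.709338782778126 2.520164956432353
pack 25 [ 0.4576 -0.3424  0.103 ] 40.328086362047245 5.916163547179281
pack 25 [ 0.4569 -0.3418  1.6401] 13.70933878278985 2.520163445727235
sock [ 0.5095  0.145   0.1081 -0.1519] 9.935987053367368
[[-0.3355 -0.8806]
 [ 0.154   0.3613]
 [ 0.1838  0.6355]
 [-1.0477 -0.2665]
 [ 0.8906 -0.2111]
 [-0.6075 -2.5546]
 [-0.1366  0.9305]
 [-0.1137 -0.365 ]
 [-1.1534 -0.4358]
 [ 1.5475  0.7911]
 [-0.1488  0.6919]
 [ 0.0356  0.3225]
 [-1.467   0.4066]
 [ 0.987   0.1467]]
grip [0.6171 0.0851 0.1448] [-0.8323 -1.202  -0.31    0.9858] in socket [ 0.1154 -0.0169  0.0539]
[[ 0.0977  0.0534  0.006 ]
 [ 0.1414  0.0553  0.006 ]
 [ 0.1035 -0.054   0.006 ]
 [ 0.1393 -0.049   0.006 ]]
[[ 0.1013  0.056   0.006 ]
 [ 0.125   0.0582  0.006 ]
 [ 0.0947 -0.0612  0.006 ]
 [ 0.1355 -0.0563  0.006 ]]
```

>>> jog_arm(
  plan="0 0 0 -0.0386 -0.0455 -0.007 1;0 0 0 -0.0386 -0.0455 -0.007 1;0 0 0 -0.0386 -0.0455 -0.007 1;0 0 0 -0.0386 -0.0455 -0.007 1;0 0 0 -0.0386 -0.0455 -0.007 1;0 0 0 -0.0386 -0.0455 -0.007 1;0 0 0 -0.0386 -0.0455 -0.007 1;0 0 0 -0.0386 -0.0455 -0.007 1;0 0 0 -0.0386 -0.0455 -0.007 1;0 0 0 -0.0386 -0.0455 -0.007 1;0 0 0 -0.0386 -0.0455 -0.007 1;0 0 0 -0.0386 -0.0455 -0.007 1;0 0 0 -0.0386 -0.0455 -0.007 1;0 0 0 -0.0386 -0.0455 -0.007 1;0 0 0 -0.0386 -0.0455 -0.007 1;0 0 0 -0.0386 -0.0455 -0.007 1",
)

```text
t: 1.48
eef_pos: [0.3703, 0.1989, 0.3015]
tool_rot: [[-0.969, 0.248, 0.0], [0.248, 0.969, 0.0], [-0.0, 0.0, -1.0]]
wrist_force: [-0.5, 0.2, 0.1]
opening: 0.0854
gripper_force: 0.0
```

```bash
cat >> h.py <<'E'
def shot(name):
    o=env.observe();im=optics.read_camera("wrist");cv2.imwrite(f"pics/{name}.png",im)
    np.savez(f"pics/{name}.npz",eef_pos=o["eef_pos"],tool_rot=o["tool_rot"]);return o,im
E
python3 -c "
from h import *
shot('w1')
from scipy.optimize import least_squares as L
for nm,a,b in(('blue',(157,234),(214,135)),('orange',(205,296),(142,185)),('oil',(276,244),(201,208)),('tin',(250,206),(279,178))):
    s=L(lambda X:np.r_[proj('scene',X)[0]-a,proj('side',X)[0]-b],[.5,0,.1]);print(nm,s.x,s.cost)
"
```

```text
blue [ 0.3343 -0.3316  0.0974] 0.9935773206024872
orange [ 0.5368 -0.4263  0.0959] 0.3852848988968044
oil [ 0.5964 -0.2586  0.1282] 0.674977707987019
tin [ 0.4499 -0.1372  0.0965] 0.6617099679401507
```

>>> jog_arm(
  plan="0 0 0 -0.022 -0.0504 0.005 1;0 0 0 -0.022 -0.0504 0.005 1;0 0 0 -0.022 -0.0504 0.005 1;0 0 0 -0.022 -0.0504 0.005 1;0 0 0 -0.022 -0.0504 0.005 1;0 0 0 -0.022 -0.0504 0.005 1;0 0 0 -0.022 -0.0504 0.005 1;0 0 0 -0.022 -0.0504 0.005 1;0 0 0 -0.022 -0.0504 0.005 1;0 0 0 -0.022 -0.0504 0.005 1;0 0 0 -0.022 -0.0504 0.005 1;0 0 0 -0.022 -0.0504 0.005 1;0 0 0 -0.022 -0.0504 0.005 1;0 0 0 -0.022 -0.0504 0.005 1;0 0 0 -0.022 -0.0504 0.005 1;0 0 0 -0.022 -0.0504 0.005 1;0 0 0 -0.022 -0.0504 0.005 1;0 0 0 -0.022 -0.0504 0.005 1;0 0 0 -0.022 -0.0504 0.005 1;0 0 0 -0.022 -0.0504 0.005 1",
)

```text
t: 3.2
eef_pos: [0.4583, -0.3433, 0.2508]
tool_rot: [[-0.969, 0.248, -0.0], [0.248, 0.969, 0.0], [0.001, 0.0, -1.0]]
wrist_force: [0.5, 0.3, 0.3]
opening: 0.0855
gripper_force: 0.0
```

>>> jog_arm(
  plan="0 0 -0.102 0 0 0 1;0 0 -0.102 0 0 0 1;0 0 -0.102 0 0 0 1;0 0 -0.102 0 0 0 1;0 0 0 0 0 0 1;0 0 0 0 0 0 1",
)

```text
t: 3.7
eef_pos: [0.4581, -0.3422, 0.251]
tool_rot: [[-0.998, -0.067, -0.0], [-0.067, 0.998, 0.0], [0.0, 0.0, -1.0]]
wrist_force: [0.5, 0.1, 1.4]
opening: 0.0856
gripper_force: 0.0
```

```bash
python3 -c "
from h import *
o,im=shot('w2')
P=np.array([[i*.032,j*.025,h] for h in(.105,.045) for i,j in((-1,-1),(-1,1),(1,1),(1,-1))])@Ro.from_euler('z',.0693).as_matrix().T+[.4569,-.3418,0]
p=wrist_proj(P,o);print(p)
w=cv2.imread('pics/w1.png');z=np.load('pics/w1.npz')
X=np.array([[i*a,j*b,0] for a,b in((.04,.044),(.027,.021)) for i,j in((-1,-1),(-1,1),(1,1),(1,-1))]+[[.1154,-.0169,.054]])@bayR(-.1519).T+[.5095,.145,.1081]
q=wrist_proj(X,z);print(q)
for m,pp in((im,p),(w,q)):
    for k in pp: cv2.circle(m,tuple(int(v) for v in k.round()),2,(0,255,0),1)
cv2.imwrite('pics/ov.png',cv2.resize(np.hstack([im,w]),(800,300)))
"
```

```text
[[257.6095 162.5261]
 [316.0142 162.4128]
 [314.4027 232.4398]
 [259.4266 232.5682]
 [262.5101 153.7374]
 [310.762  153.6434]
 [309.7974 212.5326]
 [263.6704 212.6353]]
[[237.8496 273.7889]
 [300.9415 288.8328]
 [306.0822 344.9404]
 [247.8611 326.0024]
 [254.2949 286.9715]
 [284.0265 294.5926]
 [288.6135 331.8088]
 [260.4422 322.9374]
 [248.7566 396.6777]]
```

View pics/ov.png

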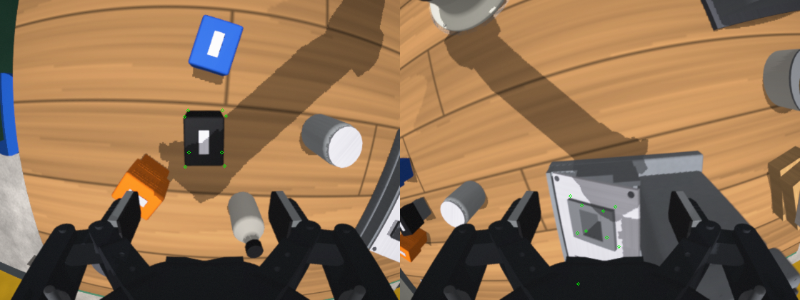

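```bash
python3 -c "
from h import *
im=cv2.imread('pics/w2.png');w=cv2.imread('pics/w1.png')
a=cv2.resize(im[140:250,240:340],(400,440),interpolation=2);b=cv2.resize(w[255:365,220:320],(400,440),interpolation=2)
a=cv2.convertScaleAbs(a,alpha=2.5,beta=10)
cv2.imwrite('pics/z2.png',np.hstack([a,b]))
"
```

```text
(no output)
```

View pics/z2.png

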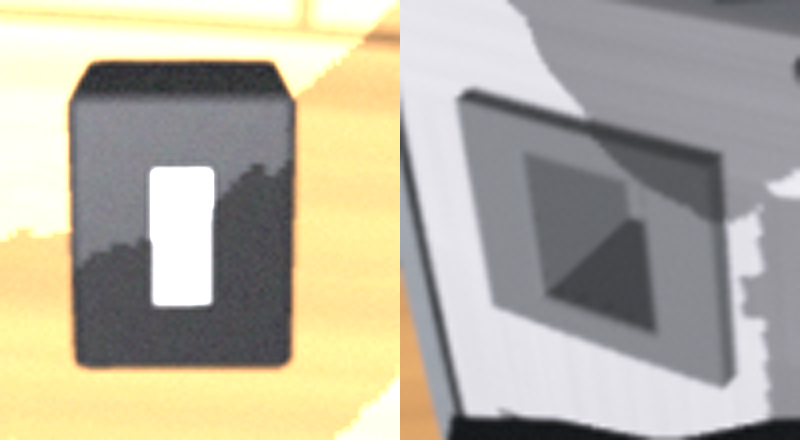

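>>> jog_arm(
  plan="0 0 0 0.0012 -0.0007 0.04 1;0 0 0 0.0012 -0.0007 0.04 1;0 0 0 0 0 0.04 1;0 0 0 0 0 0.04 1;0 0 0 0 0 0.04 1;0 0 0 0 0 0.04 1;0 0 0 0 0 0.04 1;0 0 0 0 0 0.04 1;0 0 0 0 0 0.042 1;0 0 0 0 0 0 -1;0 0 0 0 0 0 -1;0 0 0 0 0 0 -1;0 0 0 0 0 0 -1;0 0 0 0 0 0 -1;0 0 0 0 0 0 -1",
  newtons=60,
)

```text
t: 5.0
eef_pos: [0.4578, -0.3435, 0.0715]
tool_rot: [[-0.998, -0.069, 0.002], [-0.069, 0.998, -0.001], [-0.002, -0.001, -1.0]]
wrist_force: [-0.3, 0.9, 2.6]
opening: 0.0496
gripper_force: 63.4
```

>>> jog_arm(
  plan="0 0 0 0 0 -0.02 -1;0 0 0 0 0 -0.04 -1;0 0 0 0 0 -0.058 -1;0 0 0 0 0 -0.058 -1;0 0 0 0 0 -0.058 -1;0 0 0 0 0 -0.058 -1;0 0 0 0 0 -0.058 -1;0 0 0 0 0 -0.058 -1;0 0 0 0 0 -0.058 -1;0 0 0 0 0 -0.058 -1",
)

```text
t: 5.83
eef_pos: [0.4557, -0.3427, 0.3338]
tool_rot: [[-0.998, -0.069, -0.001], [-0.069, 0.998, 0.001], [0.001, 0.001, -1.0]]
wrist_force: [0.3, -0.1, -5.9]
opening: 0.0496
gripper_force: 63.5
```

>>> jog_arm(
  plan="0 0 0 -0.021 0.0558 0 -1;0 0 0 -0.021 0.0558 0 -1;0 0 0 -0.021 0.0558 0 -1;0 0 0 -0.021 0.0558 0 -1;0 0 0 -0.021 0.0558 0 -1;0 0 0 -0.021 0.0558 0 -1;0 0 0 -0.021 0.0558 0 -1;0 0 0 -0.021 0.0558 0 -1;0 0 0 -0.021 0.0558 0 -1;0 0 0 -0.021 0.0558 0 -1;0 0 0 -0.021 0.0558 0 -1;0 0 0 -0.021 0.0558 0 -1;0 0 0 0 0 0 -1;0 0 0 0 0 0 -1;0 0 0 0 0 0 -1;0 0 0 0 0 0 -1",
)

```text
t: 7.17
eef_pos: [0.5587, -0.0022, 0.3322]
tool_rot: [[-0.998, -0.067, -0.001], [-0.067, 0.998, -0.001], [0.001, -0.001, -1.0]]
wrist_force: [0.3, -0.2, -6.7]
opening: 0.0492
gripper_force: 64.1
```

```bash
python3 -c "
from h import *
o,im=shot('w3');print(o['t'],o['eef_pos'],o['tool_rot'],o['opening'])
X=np.array([[i*a,j*b,0] for a,b in((.04,.044),(.027,.021)) for i,j in((-1,-1),(-1,1),(1,1),(1,-1))]+[[.1154,-.0169,.054]])@bayR(-.1519).T+[.5095,.145,.1081]
q=wrist_proj(X,o);print(q)
c=q[:8].mean(0).round().astype(int);print(c)
x0=min(max(c[0]-70,0),420);y0=min(max(c[1]-60,0),315)
b=cv2.resize(im[y0:y0+105,x0:x0+140],(800,600),interpolation=2);print(x0,y0)
cv2.imwrite('pics/z3.png',b)
"
```

```text
7.1667 [ 0.5587 -0.0022  0.3322] [[-0.9977 -0.0673 -0.0009]
 [-0.0673  0.9977 -0.001 ]
 [ 0.0009 -0.001  -1.    ]] 0.04918174704167292
[[390.4415 107.2004]
 [462.3064 127.344 ]
 [443.061  194.8267]
 [373.8099 171.3281]
 [406.1851 122.5307]
 [440.4642 132.4438]
 [427.8923 177.6242]
 [394.4638 166.616 ]
 [363.3537 247.2357]]
[417 150]
347 90
```

View pics/z3.png

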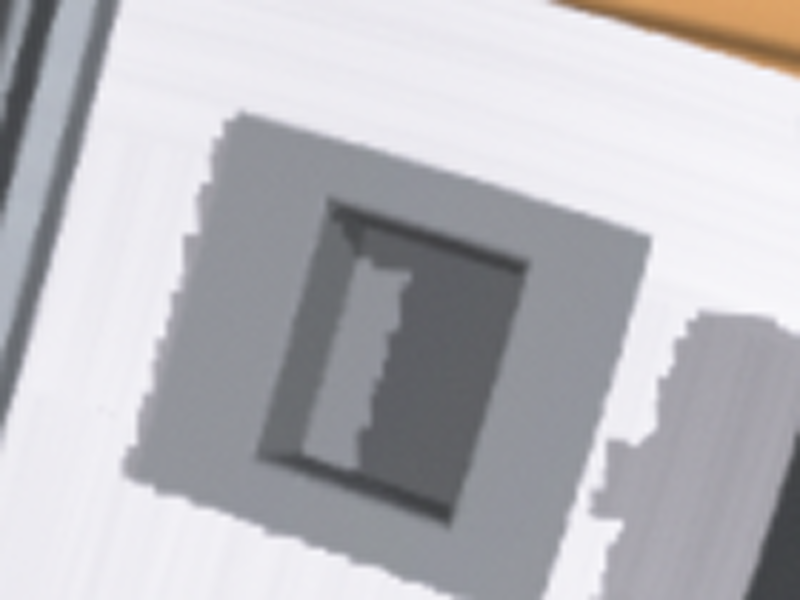

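```bash
cat > fit2.py <<'E'
from h import *
sg=np.array([[-1,-1],[-1,1],[1,1],[1,-1.]])
def run(hx,hy,use):
    B=np.c_[sg*[40,44],np.zeros(4)]/1e3;H=np.c_[sg*[hx,hy],np.zeros(4)]/1e3
    z1=np.load('pics/w1.npz');z3=np.load('pics/w3.npz')
    T1=np.array([[234.5,280],[300,295],[301.5,352],[244.3,331],[251.25,293],[280,301],[283.75,338],[256.25,329.25]])
    T3=np.array([[389,109.6],[460.75,131.5],[404.75,125],[439.4,136],[426.1,181.5],[392.15,170.5]])
    def r(p):
        R=bayR(p[3]);b=B@R.T+p[:3];h=H@R.T+p[:3];e=[]
        if 1 in use:e.append((wrist_proj(np.r_[b,h],z1)-T1)*.7)
        if 3 in use:e.append(wrist_proj(np.r_[b[:2],h],z3)-T3)
        return np.concatenate(e).ravel()
    s=least_squares(r,[.51,.145,.108,-.15]);print(hx,hy,use,s.x,s.cost)
    return s
run(27,21,(1,));run(27,21,(3,));run(27,21,(1,3));s=run(28,22,(1,3));print(s.fun.reshape(-1,2))
E
python3 fit2.py
```

```text
27 21 (1,) [ 0.513   0.1399  0.1145 -0.1742] 2.342181528823718
27 21 (3,) [ 0.5134  0.1416  0.1122 -0.1647] 0.6440429302461449
27 21 (1, 3) [ 0.5132  0.1402  0.1146 -0.1699] 3.6433390182123655
28 22 (1, 3) [ 0.5133  0.1403  0.1143 -0.1696] 8.122707952062356
[[ 0.2964 -0.6065]
 [-1.1539  0.8171]
 [ 0.7427 -0.1766]
 [-0.023   0.1305]
 [-0.4998 -0.7833]
 [ 1.3006 -0.1376]
 [ 1.5557  0.79  ]
 [ 0.1312 -0.191 ]
 [-0.3368 -0.17  ]
 [ 0.7243 -0.3042]
 [-0.9506 -0.7656]
 [ 0.7861 -0.582 ]
 [-0.101   1.3869]
 [-1.5423 -0.0089]]
```

```bash
cat >> h.py <<'E'
P0=np.array([.513,.1412,.113]);YAW=-.165
def bt(p=P0,yaw=YAW):
    b=bayR(yaw);return p,b,np.c_[-b[:,0],b[:,1],-b[:,2]]
def goto(bp,rot=None):
    o=env.observe();p,b,T=bt()
    T=T if rot is None else rot
    X=p+b@np.array(bp);w=Ro.from_matrix(o["tool_rot"].T@T).as_rotvec()
    print("t",o["t"],"target",X,"rot units",w/np.deg2rad(45),"shift units in final axes",T.T@(X-o["eef_pos"])/.5,
     "in current axes",o["tool_rot"].T@(X-o["eef_pos"])/.5,"F",o["wrist_force"],"now bay",b.T@(o["eef_pos"]-p))
E
python3 -c "
from h import *
goto([0,0,.1115])"
```

```text
t 7.2167 target [0.5033 0.0829 0.2076] rot units [-0.7089 -0.0832  0.2875] shift units in final axes [ 0.1375 -0.0052  0.2909] in current axes [0.0993 0.1775 0.2494] F [ 0.2947  0.725  -5.9763] now bay [0.0688 0.0026 0.2569]
```

>>> jog_arm(
  plan="-0.118 -0.0139 0.0479 0 0 0 -1;-0.118 -0.0139 0.0479 0 0 0 -1;-0.118 -0.0139 0.0479 0 0 0 -1;-0.118 -0.0139 0.0479 0 0 0 -1;-0.118 -0.0139 0.0479 0 0 0 -1;-0.118 -0.0139 0.0479 0 0 0 -1;0 0 0 0.0275 -0.001 0 -1;0 0 0 0.0275 -0.001 0 -1;0 0 0 0.0275 -0.001 0 -1;0 0 0 0.0275 -0.001 0 -1;0 0 0 0.0275 -0.001 0 -1;0 0 0 0 0 0 -1;0 0 0 0 0 0.036 -1;0 0 0 0 0 0.036 -1;0 0 0 0 0 0.036 -1;0 0 0 0 0 0.036 -1;0 0 0 0 0 0.036 -1;0 0 0 0 0 0.036 -1;0 0 0 0 0 0.036 -1;0 0 0 0 0 0.036 -1",
)

```text
t: 8.88
eef_pos: [0.5044, 0.0827, 0.2083]
tool_rot: [[-0.987, 0.137, 0.089], [0.163, 0.838, 0.521], [-0.003, 0.529, -0.849]]
wrist_force: [0.4, 0.8, -6.0]
opening: 0.0492
gripper_force: 66.0
```

>>> jog_arm(
  plan="0 0 0 0 0 0 -1;0 0 0 0 0 0 -1;0 0 0 0 0 0 -1;0 0 0 0 0 0 -1",
)

```text
t: 9.22
eef_pos: [0.5048, 0.0824, 0.21]
tool_rot: [[-0.987, 0.137, 0.089], [0.163, 0.837, 0.522], [-0.003, 0.53, -0.848]]
wrist_force: [-0.3, 0.2, -5.2]
opening: 0.0498
gripper_force: 65.4
```

```bash
python3 -c "
from h import *
goto([0,0,.1115])
o,im=shot('w4');p,b,T=bt()
d=optics.read_camera('side');s=optics.read_camera('scene')
X=np.array([[i*a,j*c,0] for a,c in((.04,.044),(.027,.021)) for i,j in((-1,-1),(-1,1),(1,1),(1,-1))])@b.T+p
def ov(im,q):
    for k in q: cv2.circle(im,tuple(int(round(v)) for v in k),1,(0,255,0),-1)
ov(im,wrist_proj(X,o))
u=cv2.resize(im[160:420,140:430],(400,358));
q=lambda n,i:(lambda c:cv2.resize(i[c[1]-60:c[1]+50,c[0]-50:c[0]+50],(400,440),interpolation=2))(proj(n,p)[0].astype(int))
print(proj('scene',p),proj('side',p))
cv2.imwrite('pics/z4.png',np.hstack([q('scene',s),q('side',d)]));cv2.imwrite('pics/z4w.png',im)
"
```

```text
t 9.2167 target [0.5033 0.0829 0.2076] rot units [-0.0005  0.003   0.003 ] shift units in final axes [ 0.0031 -0.0021  0.0043] in current axes [ 0.0031 -0.0021  0.0043] F [-0.3067  0.1777 -5.2323] now bay [0.0015 0.0011 0.1137]
[[326.7017 155.1314]] [[409.4769 215.2493]]
```

View pics/z4w.png

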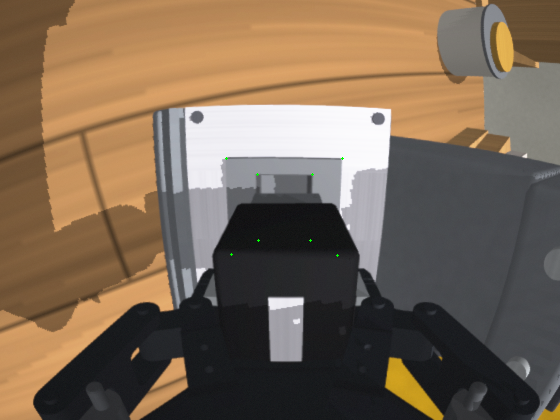

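>>> jog_arm(
  plan="0 0.003 0.003 0.001 -0.001 0.02 -1;0 0 0 0.001 -0.001 0.02 -1;0 0 0 0 0 0.02 -1;0 0 0 0 0 0.014 -1;0 0 0 0 0 0.006 -1;0 0 0 0 0 0.006 -1;0 0 0 0 0 0.004 -1;0 0 0 0 0 0.004 -1;0 0 0 0 0 0 -1;0 0 0 0 0 0 -1",
)

```text
t: 10.2
eef_pos: [0.5079, 0.1068, 0.1678]
tool_rot: [[-0.986, 0.14, 0.087], [0.165, 0.837, 0.521], [0.0, 0.529, -0.849]]
wrist_force: [4.1, -2.3, -9.0]
opening: 0.0493
gripper_force: 65.4
```

```bash
python3 -c "
from h import *
goto([0,0,.0265]);o=env.observe();b=bt()[1];print(b.T@(o['wrist_force']-[0,0,-5.5]),o['moment'])"
```

```text
t 10.2 target [0.5107 0.1273 0.1355] rot units [-0.0019  0.     -0.0009] shift units in final axes [0.0012 0.0009 0.0768] in current axes [0.0012 0.001  0.0768] F [ 4.1238 -2.342  -8.9668] now bay [ 0.0006 -0.0004  0.0649]
[ 4.4524 -3.2219 -2.0748] [-2.3191 -0.918  -0.9436]
```

>>> jog_arm(
  plan="0 0 0 -0.001 -0.0006 0.006 -1;0 0 0 0 0 0.006 -1;0 0 0 0 0 0.006 -1;0 0 0 0 0 0.006 -1;0 0 0 0 0 0.006 -1;0 0 0 0 0 0 -1;0 0 0 0 0 0 -1",
)

```text
t: 10.78
eef_pos: [0.5093, 0.1147, 0.1549]
tool_rot: [[-0.986, 0.14, 0.086], [0.164, 0.837, 0.522], [0.001, 0.529, -0.849]]
wrist_force: [5.4, -1.4, -10.0]
opening: 0.0494
gripper_force: 65.3
```

```bash
python3 -c "
from h import *
goto([0,0,.0265]);o=env.observe();b=bt()[1];print(b.T@(o['wrist_force']-[0,0,-5.5]),o['moment'])"
```

```text
t 10.7833 target [0.5107 0.1273 0.1355] rot units [-0.0014 -0.001  -0.0009] shift units in final axes [0.0013 0.001  0.0463] in current axes [0.0013 0.001  0.0463] F [ 5.4205 -1.4083 -9.9916] now bay [ 0.0007 -0.0005  0.0497]
[ 5.5782 -2.8032 -3.5447] [-2.3982 -0.9203 -0.9397]
```

>>> jog_arm(
  plan="0 0 0 -0.001 0 0.006 -1;0 0 0 -0.001 -0.001 0.006 -1;0 0 0 0 0 0.006 -1;0 0 0 0 0 0.006 -1;0 0 0 0 0 0.006 -1;0 0 0 0 0 0.006 -1;0 0 0 0 0 0.004 -1;0 0 0 0 0 0 -1;0 0 0 0 0 0 -1",
)

```text
t: 11.53
eef_pos: [0.5112, 0.1252, 0.1378]
tool_rot: [[-0.987, 0.14, 0.085], [0.163, 0.837, 0.523], [0.002, 0.53, -0.848]]
wrist_force: [5.0, -2.2, -10.4]
opening: 0.0496
gripper_force: 65.3
```

```bash
python3 -c "
from h import *
goto([0,0,.0265]);o=env.observe();b=bt()[1];print(b.T@(o['wrist_force']-[0,0,-5.5]),o['moment'])"
```

```text
t 11.5333 target [0.5107 0.1273 0.1355] rot units [-0.0004 -0.003  -0.0002] shift units in final axes [0.0017 0.001  0.006 ] in current axes [0.0017 0.001  0.006 ] F [  4.999   -2.2003 -10.4456] now bay [ 0.0009 -0.0005  0.0295]
[ 5.2925 -3.765  -3.4791] [-2.3515 -0.6908 -0.801 ]
```

Nearly home; press the last few mm and feel for the shoulder.

>>> jog_arm(
  plan="0 0 0 0 0 0.004 -1;0 0 0 0 0 0.003 -1;0 0 0 0 0 0.003 -1;0 0 0 0 0 0 -1;0 0 0 0 0 0 -1",
)

```text
t: 11.95
eef_pos: [0.5109, 0.1264, 0.136]
tool_rot: [[-0.987, 0.139, 0.085], [0.163, 0.836, 0.524], [0.002, 0.531, -0.847]]
wrist_force: [-9.3, -16.2, 18.5]
opening: 0.0496
gripper_force: 68.8
```

```bash
python3 -c "
from h import *
goto([0,0,.0265]);o=env.observe();b=bt()[1];print(b.T@(o['wrist_force']-[0,0,-5.5]),o['moment'])"
```

```text
t 11.95 target [0.5107 0.1273 0.1355] rot units [ 0.0019 -0.0033  0.0002] shift units in final axes [0.0008 0.0009 0.0019] in current axes [0.0008 0.0009 0.0019] F [ -9.2639 -16.2097  18.5374] now bay [ 0.0004 -0.0004  0.0274]
[-6.4756 -2.1126 29.6644] [-1.3664  0.754   0.4351]
```

>>> jog_arm(
  plan="0 0 0 0 0 0.002 -1;0 0 0 0 0 0 -1;0 0 0 0 0 -0.006 -1;0 0 0 0 0 0 1;0 0 0 0 0 0 1;0 0 0 0 0 0 1;0 0 0 0 0 0 1;0 0 0 0 0 0 1;0 0 0 0 0 0 1;0 0 0 0 0 -0.02 1;0 0 0 0 0 -0.03 1;0 0 0 0 0 -0.04 1;0 0 0 0 0 -0.04 1;0 0 0 0 0 -0.04 1;0 0 0 0 0 -0.04 1;0 0 0 0 0 -0.04 1;0 0 0 0 0 -0.04 1;0 0 0 0 0 0 1;0 0 0 0 0 0 1",
)

```text
t: 13.53
eef_pos: [0.4995, 0.05, 0.2599]
tool_rot: [[-0.986, 0.139, 0.087], [0.164, 0.837, 0.523], [-0.0, 0.53, -0.848]]
wrist_force: [0.0, 0.3, 0.3]
opening: 0.0855
gripper_force: 0.0
```

```bash
python3 -c "
from h import *
goto([0.118,-0.03,.15])
s=optics.read_camera('scene');d=optics.read_camera('side');o,im=shot('w5')
p,b,T=bt()
X=p+np.array([[i*.032,j*.025,z] for z in(0,.06) for i in(-1,1) for j in(-1,1)]+[[.118+i*.014,-.03+j*.01,z] for z in(.014,.054) for i in(-1,1) for j in(-1,1)])@b.T
def c(i,q):
    i=i.copy();c0=(proj_c:=q.mean(0).astype(int))
    x0=min(max(c0[0]-70,0),419);y0=min(max(c0[1]-75,0),269);print(x0,y0)
    i=cv2.resize(i[y0:y0+150,x0:x0+140],None,fx=2.85,fy=2.85,interpolation=2)
    for k in q: cv2.circle(i,tuple(int(round(v)) for v in (k-[x0,y0]+.5)*2.85),2,(0,255,0),-1)
    return i
cv2.imwrite('pics/z5.png',np.hstack([c(s,proj('scene',X)),c(d,proj('side',X))]))
"
```

```text
t 13.5333 target [0.6122 0.0183 0.2243] rot units [-0.0001 -0.0003  0.0005] shift units in final axes [-0.2327 -0.0594  0.0469] in current axes [-0.2327 -0.0595  0.0469] F [0.0001 0.261  0.3008] now bay [ 0.0016 -0.0003  0.1735]
269 86
319 151
```

View pics/z5.png

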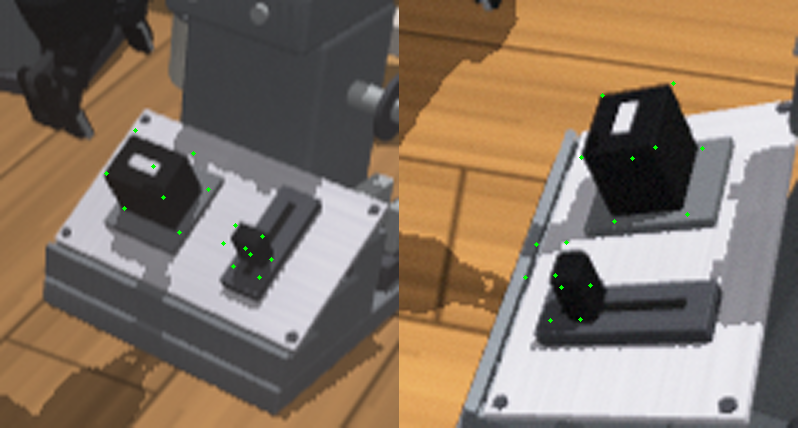

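The pack sits flush on the socket. The switch grip stands about 15–20 mm downhill of the socket centre. I'll push it uphill with shut fingers from below.

>>> jog_arm(
  plan="0 0 0 -0.029 -0.0165 0.006 -1;0 0 0 -0.029 -0.0165 0.006 -1;0 0 0 -0.029 -0.0165 0.006 -1;0 0 0 -0.029 -0.0165 0.006 -1;0 0 0 -0.029 -0.0165 0.006 -1;0 0 0 -0.029 -0.0165 0.006 -1;0 0 0 -0.029 -0.0165 0.006 -1;0 0 0 -0.029 -0.0165 0.006 -1;0 0 0 0 0 0 -1;0 0 0 0 0 0.03 -1;0 0 0 0 0 0.03 -1;0 0 0 0 0 0.03 -1;0 0 0 0 0 0.03 -1;0 0 0 0 0 0.03 -1;0 0 0 0 0 0.03 -1;0 0 0 0 0 0.02 -1;0 0 0 0 0 0.01 -1;0 0 0 0 0 0 -1;0 0 0 0 0 0 -1",
  newtons=60,
)

```text
t: 15.27
eef_pos: [0.6148, 0.0444, 0.1141]
tool_rot: [[-0.987, 0.139, 0.084], [0.162, 0.836, 0.523], [0.003, 0.53, -0.848]]
wrist_force: [-0.1, -0.2, -0.2]
opening: 0.0002
gripper_force: 0.0
```

```bash
python3 -c "
from h import *
goto([0.117,-0.06,.045])
s=optics.read_camera('scene');d=optics.read_camera('side')
c=lambda i,x,y:cv2.resize(i[y:y+150,x:x+140],(400,428),interpolation=2)
cv2.imwrite('pics/z6.png',np.hstack([c(s,290,86),c(d,319,171)]))
"
```

```text
t 15.2667 target [0.6161 0.0483 0.1194] rot units [ 0.0002 -0.0046  0.0003] shift units in final axes [-0.0014  0.0124 -0.0047] in current axes [-0.0014  0.0124 -0.0047] F [-0.1368 -0.2141 -0.1547] now bay [ 0.1163 -0.0662  0.0427]
```

View pics/z6.png

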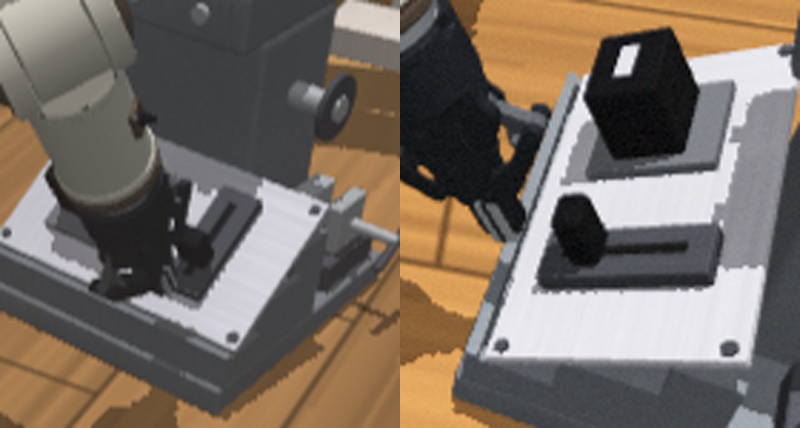

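The fingers are just downhill of the grip (side view: fingertips at about (510,220), grip at (578,230)) and the pack is still seated. Pushing uphill.

>>> jog_arm(
  plan="0 0 0 0 0.01 0 -1;0 0 0 0 0.01 0 -1;0 0 0 0 0.01 0 -1;0 0 0 0 0.01 0 -1;0 0 0 0 0.01 0 -1;0 0 0 0 0.01 0 -1;0 0 0 0 0.01 0 -1;0 0 0 0 0.01 0 -1;0 0 0 0 0.01 0 -1;0 0 0 0 0.01 0 -1",
)

```text
t: 16.2
eef_pos: [0.6222, 0.0861, 0.1409]
tool_rot: [[-0.987, 0.139, 0.085], [0.163, 0.837, 0.523], [0.002, 0.53, -0.848]]
wrist_force: [0.3, -2.9, 1.1]
opening: 0.0002
gripper_force: 1.2
```

```bash
python3 -c "
from h import *
goto([0.117,.02,.045]);print(bt()[1].T@env.observe()['wrist_force'])"
```

```text
t 16.2 target [0.6273 0.1152 0.1618] rot units [-0.0003 -0.0032 -0.0001] shift units in final axes [-0.0004  0.0722 -0.0042] in current axes [-0.0004  0.0722 -0.0042] F [ 0.2777 -2.9467  1.0727] now bay [ 0.1168 -0.0161  0.0429]
[ 0.7579 -1.8579  2.4258]
```

>>> jog_arm(
  plan="0 0 0 0 0.008 0 -1;0 0 0 0 0.008 0 -1;0 0 0 0 0.008 0 -1;0 0 0 0 0.008 0 -1;0 0 0 0 0.008 0 -1;0 0 0 0 0.008 0 -1",
)

```text
t: 16.7
eef_pos: [0.6254, 0.1063, 0.1534]
tool_rot: [[-0.987, 0.139, 0.084], [0.163, 0.837, 0.523], [0.002, 0.53, -0.848]]
wrist_force: [-1.2, -11.5, -2.8]
opening: 0.0
gripper_force: 6.7
```

>>> jog_arm(
  plan="0 0 0 0 0.005 0 -1;0 0 0 0 0.005 0 -1;0 0 0 0 0 0 -1",
)

```text
t: 16.95
eef_pos: [0.6253, 0.1062, 0.1535]
tool_rot: [[-0.986, 0.143, 0.084], [0.166, 0.839, 0.518], [0.003, 0.525, -0.851]]
wrist_force: [0.5, -9.4, -6.4]
opening: 0.0002
gripper_force: 5.7
```

```bash
python3 -c "
from h import *
goto([0.117,.02,.045]);print(bt()[1].T@env.observe()['wrist_force'])"
```

```text
t 16.95 target [0.6273 0.1152 0.1618] rot units [-0.0079 -0.0025 -0.004 ] shift units in final axes [-0.0009  0.0244 -0.0042] in current axes [-0.0008  0.0244 -0.0044] F [ 0.4525 -9.4256 -6.3757] now bay [0.1165 0.0078 0.0429]
[  1.9946 -11.2004  -0.5193]
```

>>> jog_arm(
  plan="0 0 0 0 0.006 0 -1;0 0 0 0 0.006 0 -1;0 0 0 0 0 0 -1",
)

```text
t: 17.2
eef_pos: [0.6253, 0.1065, 0.154]
tool_rot: [[-0.986, 0.147, 0.084], [0.169, 0.842, 0.513], [0.005, 0.519, -0.855]]
wrist_force: [-0.3, -16.4, -12.3]
opening: -0.0002
gripper_force: 10.4
```

```bash
python3 -c "
from h import *
goto([0.117,.02,.045]);print(bt()[1].T@env.observe()['wrist_force'])"
```

```text
t 17.2 target [0.6273 0.1152 0.1618] rot units [-0.0158 -0.0015 -0.0088] shift units in final axes [-0.001   0.0233 -0.0038] in current axes [-0.0008  0.0232 -0.0041] F [ -0.2706 -16.3585 -12.2929] now bay [0.1165 0.0084 0.0431]
[  2.42   -20.2363  -1.8506]
```

>>> jog_arm(
  plan="0 0 0 0 -0.02 0 -1;0 0 0 0 -0.03 0 -1;0 0 0 0 -0.03 0 -1;0 0 0 0 0 -0.03 -1;0 0 0 0 0 -0.05 -1;0 0 0 0 0 -0.05 -1;0 0 0 0 0 -0.05 -1;0 0 0 0 0 -0.05 -1;0 0 0 0 0 -0.05 -1;0 0 0 0 0 -0.05 -1;0 0 0 0 0 -0.05 -1;0 0 0 0 0 0 -1;0 0 0 0 0 0 -1",
)

```text
t: 18.28
eef_pos: [0.6058, -0.0171, 0.3006]
tool_rot: [[-0.987, 0.138, 0.086], [0.162, 0.836, 0.524], [0.0, 0.531, -0.848]]
wrist_force: [-0.0, 0.3, -0.0]
opening: -0.0002
gripper_force: 0.0
```

```bash
python3 - <<'E'
from h import *
o=env.observe();print(o['t'],o['eef_pos'],o['wrist_force'])
p,b,T=bt();d=optics.read_camera('side');d0=cv2.imread('pics/side0.png')
# grip: darkest pixels around the track, before and after
for n,i in(('before',d0),('after',d)):
    m=(i[225:290,355:450].max(2)<30).astype(np.uint8)
    k,l,st,ce=cv2.connectedComponentsWithStats(m)
    print(n,[(st[j],(ce[j]+[355,225]).round(1)) for j in range(1,k) if st[j,4]>40])
for y in(-.03,-.02,-.01,0,.03,.04): print(y,proj('side',p+b@[.118,y,.03])[0])
# pack: same appearance as when seated?
for n in('scene','side'):
    i=optics.read_camera(n) if n=='scene' else d
    c=proj(n,p+b@[0,0,.03])[0].astype(int);w=i[c[1]-35:c[1]+30,c[0]-35:c[0]+35]
    m=(w.max(2)<45).astype(np.uint8);k,l,st,ce=cv2.connectedComponentsWithStats(m);j=1+np.argmax(st[1:,4])
    q=proj(n,p+np.array([[a*.032,e*.025,z] for a in(-1,1) for e in(-1,1) for z in(0,.06)])@b.T)
    print(n,st[j,:4]+[c[0]-35,c[1]-35,0,0],'pred',q.min(0),np.ptp(q,0))
E
```

```text
18.2833 [ 0.6058 -0.0171  0.3006] [-0.0111  0.2986 -0.0136]
before [(array([ 18,  15,  46,  24, 380], dtype=int32), array([384.5, 252.7]))]
after [(array([ 38,  13,  26,  25, 342], dtype=int32), array([408.8, 251.6]))]
-0.03 [375.0855 250.7139]
-0.02 [380.3322 250.3856]
-0.01 [385.6738 250.0514]
0 [391.1128 249.7111]
0.03 [408.042  248.6518]
0.04 [413.8988 248.2854]
scene [306 134  33  32] pred [305.6245 131.2597] [35.938  35.5149]
side [384 181  39  46] pred [382.3155 179.4734] [42.6123 48.5677]
```

```bash
python3 - <<'E'
from h import *
d=optics.read_camera('side').max(2);d0=cv2.imread('pics/side0.png').max(2)
for r in range(238,268,2): print(r,*(np.array2string(np.where(i[r,362:432]<33)[0]+362,max_line_width=300,threshold=6,edgeitems=2) for i in(d0,d)))
print(d[256,385:440]);print(d0[256,365:440])
p,b,_=bt()
for x in(.098,.118,.138): print(x,proj('side',p+b@np.array([[x,-.055,.006],[x,.055,.006]]).T.T[0]),proj('side',p+b@[x,.055,.006]))
E
```

```text
238 [] [404 405 ... 411 412]
240 [376 377 ... 382 383] [403 404 ... 412 413]
242 [375 376 ... 384 385] [402 403 ... 413 414]
244 [374 375 ... 385 386] [401 402 ... 414 415]
246 [374 375 ... 386 387] [401 402 ... 415 416]
248 [373 374 ... 387 388] [401 402 ... 416 417]
250 [373 374 ... 388 389] [401 402 ... 417 418]
252 [373 374 ... 389 390] [402 403 ... 417 418]
254 [374 375 ... 389 390] [403 404 ... 417 418]
256 [375 376 ... 390 416] [403 404 ... 417 418]
258 [376 377 ... 417 418] [384 385 ... 417 418]
260 [376 377 ... 388 389] [376 377 ... 416 417]
262 [378 379 ... 387 388] [408 409 ... 414 415]
264 [] []
266 [] []
[ 94  92  92  92  91  80  80  79  78  76  72  72  42  41  37  38  38  35
  18  11  18  15  16  18  18  12  20  13  22  19  24  19  21  27  46  91
  93  93  96  92  95  94  94 103  74  56  48 135 149 149 157 153 151 151
 154]
[216 218 220 219 220 128  83  64  58  46  23  18  14  17  18  15  20  18
  22  17  21  19  19  20  16  30  61  73  73  71  61  58  64  60  59  63
  56  49  59  55  51  49  48  49  42  44  40  42  39  42  40  31  44  36
  44  74  83  84  86  84  82  86  84  89  71  51  42 121 132 137 140 140
 140 140 135]
0.098 [[370.176 252.157]] [[429.3693 248.569 ]]
0.118 [[367.5292 260.2254]] [[427.558  257.4081]]
0.138 [[364.7909 268.5728]] [[425.6774 266.5851]]
```

```bash
cat > sil.py <<'E'
from h import *
from scipy.optimize import minimize
im1={n:optics.read_camera(n) for n in('scene','side')};im0={n:cv2.imread(f'pics/{n}0.png') for n in im1}
fit=np.array([.5095,.145,.1081]),bayR(-.1519)
for nm,(p,b) in(('ext',fit),('P0',bt()[:2])):
  for n in im1:
    # pixels that changed between off and on views: dark before only = start grip, dark after only = end grip
    g0,g1=(i[n].max(2).astype(int) for i in(im0,im1))
    c=proj(n,p+b@[.118,0,.03])[0].astype(int);W=np.s_[c[1]-40:c[1]+40,c[0]-45:c[0]+45]
    for lab,m in(('start',(g1-g0>28)&(g0<40)),('end',(g0-g1>28)&(g1<40))):
        mm=np.zeros(m.shape,np.uint8);mm[W]=m[W]
        mm=cv2.morphologyEx(mm,cv2.MORPH_OPEN,np.ones((3,3),np.uint8))
        k,l,st,_=cv2.connectedComponentsWithStats(mm)
        if k<2: print(n,lab,'none');continue
        t=cv2.resize((l==1+np.argmax(st[1:,4])).astype(np.uint8),None,fx=4,fy=4,interpolation=0)
        def iou(q):
            x,y,h=q
            X=p+np.array([[x+i*.014,y+j*.01,z] for z in(.008,h) for i in(-1,1) for j in(-1,1)])@b.T
            hp=np.zeros_like(t);cv2.fillConvexPoly(hp,cv2.convexHull(((proj(n,X)+.5)*4).astype(np.int32)),1)
            return -(hp&t).sum()/(hp|t).sum()
        s=min((minimize(iou,[.118,y,.048],method='Nelder-Mead',options=dict(initial_simplex=[[.118,y,.048],[.123,y,.048],[.118,y+.006,.048],[.118,y,.054]])) for y in(-.03,-.015,.02,.035)),key=lambda s:s.fun)
        print(nm,n,lab,s.x,s.fun,st[1+np.argmax(st[1:,4])])
E
python3 sil.py
```

```text
ext scene start [ 0.1197 -0.07    0.122 ] 0.0 [352 171   6   6  28]
ext scene end [ 0.118 -0.03   0.048] 0.0 [316 125  22   5  92]
ext side start [ 0.1269 -0.0567  0.0647] 0.0 [373 240  18  18 264]
ext side end [ 0.118 -0.03   0.048] 0.0 [387 210  34  17 477]
P0 scene start [ 0.0658 -0.0067  0.1613] 0.0 [352 171   6   6  28]
P0 scene end [ 0.118 -0.03   0.048] 0.0 [316 124  22   6 108]
P0 side start [ 0.1269 -0.0567  0.0647] 0.0 [373 240  18  18 264]
P0 side end [ 0.118 -0.03   0.048] 0.0 [387 209  34  18 511]sil.py:20: RuntimeWarning: overflow encountered in scalar negative
  return -(hp&t).sum()/(hp|t).sum()
```

>>> jog_arm(
  plan="0 0 0 0 -0.02 -0.04 -1;0 0 0 0 -0.02 -0.04 -1;0 0 0 0 -0.02 -0.04 -1;0 0 0 0 -0.02 -0.04 -1;0 0 0 0 -0.02 -0.04 -1;0 0 0 0 -0.02 -0.04 -1;0 0 0 0 -0.02 -0.04 -1;0 0 0 0 -0.02 -0.04 -1;0 0 0 0 -0.02 -0.04 -1;0 0 0 0 -0.02 -0.04 -1;0 0 0 0 0 0 -1;0 0 0 0 0 0 -1",
)

```text
t: 19.53
eef_pos: [0.5746, -0.2066, 0.4151]
tool_rot: [[-0.986, 0.141, 0.084], [0.164, 0.836, 0.523], [0.003, 0.53, -0.848]]
wrist_force: [1.1, 0.5, -0.5]
opening: 0.0002
gripper_force: 0.0
```

```bash
sed -i 's/return -(hp&t).sum()/return -float((hp\&t).sum())/; s/mm\[W\]=m\[W\]/mm[W]=m[W];q0=proj(n,p+b@[.09,0,-.008])[0];q1=proj(n,p+b@[.09,.05,-.008])[0];yy,xx=np.indices(m.shape);sd=(q1[0]-q0[0])*(yy-q0[1])-(q1[1]-q0[1])*(xx-q0[0]);qs=proj(n,p+b@[.118,0,.0])[0];s0=(q1[0]-q0[0])*(qs[1]-q0[1])-(q1[1]-q0[1])*(qs[0]-q0[0]);mm[sd*s0<0]=0/' sil.py; python3 sil.py
```

```text
ext scene start [ 0.1066 -0.0191  0.0081] -0.30363036303630364 [353 172   5   5  23]
ext scene end [0.1095 0.0332 0.0081] -0.3630252100840336 [363 156   6   5  27]
ext side start [ 0.113 -0.036  0.008] -0.24568327577701035 [375 255  12   3  36]
ext side end [0.102  0.0193 0.0081] -0.24688796680497926 [403 253  16   4  50]
P0 scene start [ 0.1075 -0.0193  0.0081] -0.2984590429845904 [353 172   5   5  23]
P0 scene end [0.1044 0.0315 0.0083] -0.3226890756302521 [364 156   5   5  24]
P0 side start [ 0.1029 -0.0306  0.008 ] -0.3028519692168402 [375 254  16   4  60]
P0 side end [0.101  0.0265 0.0079] -0.28966346153846156 [403 252  16   5  62]
```

```bash
python3 -c "
from workcell import env
print(env.finish_job())"
```

```text
the job is handed in; nothing more can be done
None
```

The pack is plugged fully home with its shoulder on the socket, and the switch was pushed uphill to a hard stop (20 N against about 2 N friction). My image estimates put the switch within about 5 mm of the full-on position, so I relied on the stop. The arm is clear, and the job was handed in at about 20 s.

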